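Clamp a battery pack under a twist-lock hold-down rod

TASK

The battery pack has to be held down for work on it. Twist the grip of the hold-down rod counter-clockwise to unlock it, slide the rod down until its rubber foot presses on the pack with about 10 N, then twist the grip back fully clockwise so that the rod stays locked there, still pressing, and let go. Be gentle: never press the pack with more than 22 N, leave it where it lies and do not disturb the other things on the bench.

Things in the scene. Friction and masses are not known exactly. Their poses are not given: they have to be found in the camera images.
- stand: Fixed steel stand: a foot plate 75 x 110 x 12 mm with an upright column of 18 mm diameter, 237 mm high. Origin: on the bench top on the rod's axis; the column stands 100 mm from it along the stand's +x; z up. At most 0.45 rad of yaw.
- bracket: Aluminium arm clamped on the column at a height that varies; at its end is the guide sleeve (34 mm diameter, 38 mm at its top; 105 to 145 mm above this origin) in which the hold-down rod slides. Origin on the vertical rod axis, 0 to 20 mm above the bench; same yaw as the stand: the arm runs from the sleeve along +x to the column.
- grip (a point): Centre of the black wing grip on top of the rod: a bar 56 mm long (x axis), 16 mm thick (y axis) and 28 mm high, this point in its middle, to be gripped from above across the 16 mm. Below it: a 22 mm hub (12 mm high), then the bare 12 mm steel rod. It moves with the rod and turns with the twist; locked, the bar is in line with the bracket's arm.
- foot_tip (a point): Centre of the underside of the rubber foot (22 mm diameter) at the rod's lower end, on the rod axis, 189 mm below the grip point when not pressed. The foot does not turn with the grip. It is sprung: 8 N per mm of compression, up to 4 mm.
- slide (a joint): How far the rod is pushed down in its sleeve, m: 0 fully up, 0.10 fully down. Unlocked it stays where it is left, slides with 2.5 N of drag (moving parts weigh 0.16 kg: a push of about 1 N moves it down) and can hold only about 4 N at the foot. Locked, the brake holds about 30 N; do not force it.
- twist (a joint): Angle of the grip, rad: 0 fully locked, grows counter-clockwise seen from above to the stop at 1.25. An eccentric in the sleeve brakes the rod: quite free above 0.95, braked harder and harder below. Turning takes up to about 0.3 N m. It stays where left when fully locked or free.
- battery_pack: Dark grey battery pack lying loose and flat on the bench below the foot: a block of about 86 x 72 mm, 26 mm high, with a short lead at one corner. Its origin, on its underside, is 17 mm off the block's centre, which lies at about (-16, -6) mm in its x and y.
- side_cutters: Bystander: side cutters with blue handles, 51 x 130 x 14 mm. Origin at the centre of the underside.
- tape_roll_black: Bystander: roll of black tape lying flat, 63 mm diameter, 19 mm high. Origin at the centre of the underside.
- flux_jar: Bystander: round jar with a cream lid, 48 mm diameter, 26 mm high. Origin at the centre of the underside.
There are look-alikes about, which are no part of the job. Leave any white look-alike of the battery_pack alone.

How it is judged:
On the way, in this order (a step that is already met when the one before it is completed fails the run):
1. the grip is twisted counter-clockwise until the rod is unlocked (twist above 0.95 rad) (value of joint twist above 0.95 rad), for 0.2 s.
2. with the rod still unlocked (twist above 0.8 rad), the foot is brought down to press on the pack with more than 3 N (value of joint twist above 0.8 rad and contact force between foot and battery_pack above 3 N), for 0.2 s.
At the end, for the whole second after the job is handed in: The grip is twisted back to within 0.15 rad of fully locked, the foot presses on the battery pack with 5 to 15 N by itself, and the pack is at rest within 10 mm of where it lay (value of joint twist below 0.15 rad and contact force between foot and battery_pack between 5 and 15 N and distance of battery_pack from where it was at the start of the episode below 0.01 m and linear speed of battery_pack below 0.01 m/s); the robot touches nothing.
It fails at once if the foot presses the pack with more than 22 N (contact force between foot and battery_pack above 22 N).
It fails at once if the side cutters, the tape roll or the jar is moved by more than 20 mm (distance of any of side_cutters, tape_roll_black, flux_jar from where it was at the start of the episode above 0.02 m).
It also fails if it takes over 59 s, if anything falls off the work surface, if the arm or the gripper's body presses on something with over 40 N, if the wrist force passes 120 N, or if a joint passes its speed limit or range.

ROBOT

A 7-joint arm with a two-finger parallel gripper is mounted at the origin on a cart in front of the work surface, level with it; the furniture and walls round the work are solid. World frame = base frame: x ahead of the robot, y to its left, z up, the work surface at z = 0. Lengths are in m, angles in rad, forces in N, time in s.
With the tool pointing down it reaches from about 0.4 to 0.85 m from the base axis. Payload 10.4 kg.
Tool frame: the origin (TCP) lies on the centre line of the jaws, within the pads' length; the fingertips stand 11 mm ahead of it and the grasp point (between the pads) lies 8 mm behind it (tip_reach is the distance from the TCP to the fingertips, in m); z points along the fingers, y is the line along which they close (so a half turn about z gives the same grasp; the last joint's range is limited). The gripper opens to 85 mm and grips with 20 to 120 N. Pads are 22 mm wide; open, the fingers measure 114 mm over their backs; the gripper's body (76 mm by 85 mm) begins 54 mm behind the grasp point. The pads swing forward as they close: fully open they stand 13 mm farther back than shut.
Start: joints at [-1.167, 0.332, -0.065, 1.46, 0.022, 1.35, -0.088], TCP at [0.259, 0.569, 0.242] pointing down, gripper open.
Joint ranges: [-2.6, 2.6], [-0.5, 2.12], [-1.47, 1.34], [0.16, 2.42], [-1.27, 4.41], [0.06, 2.06], [-2.6, 2.6]. Speed limits (rad/s): [2.22, 2.22, 2.79, 2.79, 3.14, 3.14, 3.14].

INTERFACE

Orientations are given as a unit quaternion [x, y, z, w].
In Python, from workcell import get_obs, camera, hand_in, tip_reach gives the robot as it stands. The module is installed in compiled form; this text tells all that it offers.
- The arm moves only by the tool move_arm, never from a script. Its argument "plan" is a list of rows, each an object with "delta_pos": the shift along the tool's x, y, z in a scale on which 1.0 is 0.5 m, a list of three; "turn": the turn, a rotation vector about the tool's x, y, z in normalised numbers (1 is 2 pi rad), a list of three; "fingers": the closure, from 0 (fully open) to 1 (shut). A call has 1 to 12 rows; each row is the pose to reach, as a shift and turn from the pose commanded when the call began, along the tool's axes at that moment; what a row does not reach only later rows make up. A row lasts 1/8 s, in which the tool goes at most 62.5 mm and 10.7 degrees, less where a joint would pass 70% of its speed; a pose out of reach is approached as far as the arm can. A call with a gripper value outside its range is refused whole. The fingers move at their own pace and stop on an object; "force" is the grip in N (left out, the last holds). Time passes only in rows, so rows that repeat a pose let the fingers close. It gives the time, the measured TCP pose, the force, the opening and the grip force at its end, in the units of the state.
- get_obs(): the state, without advancing time (a new reading comes with each control period).
- camera(name): name is "side" or "top" or "wrist"; returns a dict with "color" (400x640x3 uint8, red, green, blue), "range_z" (400x640 float32, m along the optical axis (not along the pixel's ray), 0 where there is no reading), "fx", "fy", "cx", "cy" (pixels), "k1" (the pictures are not rectified: a ray, as slopes to the right and down, at radius r is drawn at 1 + k1 r^2 times it, then the intrinsics apply), "R" (3x3) and "t" (3): a world point X has camera coordinates R X + t; the wrist camera has in their place "tool_from_camera" (4x4, takes a point from camera to tool coordinates, whose origin is the TCP and whose axes are the flange's). Camera axes: x right, y down, z forward; pixel columns grow to the right and rows downward; lengths in m; the calibration is good to about 2 mm. A picture is of the moment at which its call begins: read the wrist's pose just before it.
- hand_in(): hands the job in; it is judged then, once.
The state is a dict: "clock": time; "joint_pos": joint angles; "joint_velocities": joint speeds; "tau": joint torques, N m; "position": TCP position; "ee_rot": TCP orientation; "ft_force": force on the tool from outside, world axes, zero at the start; "torque": the same for the moment, N m; "grip_width": opening from 0.0 (shut) to 1.0 (fully open); "grasp_force": force on a finger pad.
Only numpy, scipy, OpenCV 4.12 (cv2) and the standard library are available. Lean on these libraries where they do the work, as an engineer would, in place of code of your own. Each camera call takes 0.05 s, during which the arm holds its last target. There are 200 camera calls.

## Working session

There is one attempt and no reset: what is moved stays moved. The work goes in short steps, Python scripts to look and compute and a tool call to move; the robot and the scene stay as the last step left them, time stands still between calls to the robot, and variables do not carry over. Pictures are saved under pics/ and viewed, at most 10 in all, crops included, and the job is handed in when it is done.

Besides the shell and the picture viewer there is one more tool, called after "Request:" as name(argument=value, ...), one argument or row to a line, values as JSON. move_arm: Moves the arm, as the interface text tells. Its arguments: {"type":"object","properties":{"plan":{"type":"array","items":{"type":"object","properties":{"delta_pos":{"type":"array","items":{"type":"number"}},"turn":{"type":"array","items":{"type":"number"}},"fingers":{"type":"number"}}}},"force":{"type":"number"}},"required":["plan"]}

```bash
mkdir -p pics; cat > h.py <<'E'
import numpy as np, cv2
from workcell import get_obs, camera, hand_in, tip_reach
from scipy.spatial.transform import Rotation as Ro
def cloud(c):
    h,w=c['range_z'].shape
    v,u=np.mgrid[0:h,0:w]
    xd=(u-c['cx'])/c['fx']; yd=(v-c['cy'])/c['fy']
    x,y=xd.copy(),yd.copy()
    for _ in range(8):
        s=1+c['k1']*(x*x+y*y); x=xd/s; y=yd/s
    z=c['range_z']; P=np.dstack([x*z,y*z,z])
    W=(P-c['t'])@c['R']   # R^T (P-t)
    W[z==0]=np.nan
    return W
E
python3 - <<'E'
from h import *
o=get_obs(); print({k:np.round(v,3) for k,v in o.items()}, tip_reach)
for n in('top','side'):
    c=camera(n); cv2.imwrite(f'pics/{n}0.png',c['color'][...,::-1]); np.savez(f'{n}0.npz',**c)
    print(n,c['fx'],c['k1'],np.round(-c['R'].T@c['t'],3),np.round(c['R'],2).tolist())
E
```

```text
{'clock': np.float64(0.0), 'joint_pos': array([-1.167,  0.333, -0.065,  1.461,  0.022,  1.35 , -0.089]), 'joint_velocities': array([ 0.001, -0.001,  0.001, -0.   , -0.001,  0.001, -0.   ]), 'tau': array([-0.0000e+00, -6.2544e+01,  4.9000e-02, -3.9160e+01,  1.6000e-02,
        1.0000e-02,  0.0000e+00]), 'position': array([0.259, 0.569, 0.242]), 'ee_rot': array([ 0.212,  0.977, -0.001, -0.   ]), 'ft_force': array([-0.418, -0.181, -0.013]), 'torque': array([ 0.039,  0.01 , -0.06 ]), 'grasp_force': np.float64(0.0), 'grip_width': np.float64(0.996)} 0.011
top 413.2672722667611 -0.02244417401866678 [ 0.485 -0.149  1.145] [[0.01, -1.0, -0.02], [-1.0, -0.01, -0.07], [0.07, 0.02, -1.0]]
side 419.83755103855884 -0.10365423588170831 [ 0.331 -0.805  0.849] [[0.95, -0.32, -0.01], [-0.22, -0.64, -0.74], [0.22, 0.7, -0.68]]
```

View pics/top0.png

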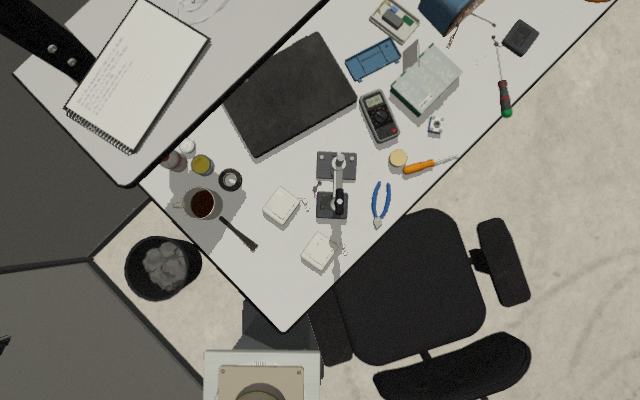

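View pics/side0.png

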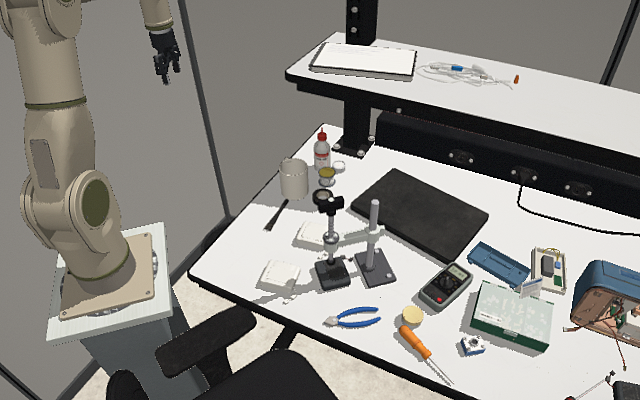

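The top view shows the stand with its column at (340,160), the black grip at (339,203) above the dark grey pack at (332,206), cutters at (380,203), jar at (398,158) and tape at (230,180). The white blocks at (281,206) and (320,252) are the look-alikes. The side view shows the grip at (330,202) and the pack at (333,273). Next I measure and enlarge this area.

```bash
python3 - <<'E'
from h import *
for n,(u0,u1,v0,v1) in dict(top=(300,375,140,230),side=(290,400,180,300)).items():
    c=dict(np.load(f'{n}0.npz')); W=cloud(c)
    cr=c['color'][v0:v1,u0:u1,::-1]; cv2.imwrite(f'pics/{n}c.png',cv2.resize(cr,None,fx=5,fy=5,interpolation=cv2.INTER_CUBIC))
    w=W[v0:v1,u0:u1].reshape(-1,3); col=c['color'][v0:v1,u0:u1].reshape(-1,3).astype(int)
    print(n,'bench z',np.nanmedian(w[(col.min(1)>190),2]))
    dark=col.max(1)<70
    z=w[:,2]
    print('zhist',np.histogram(z[~np.isnan(z)],bins=np.arange(-.02,.32,.02))[0])
    g=w[dark&(z>.19)]
    print('grip',len(g),np.nanmin(g,0).round(3),np.nanmax(g,0).round(3))
    zt=np.nanpercentile(g[:,2],90); t=g[g[:,2]>zt-.008]
    r=cv2.minAreaRect((t[:,:2]*1000).astype(np.float32)); print('grip top',zt,t.mean(0).round(4),r)
    p=w[(col.max(1)<90)&(z>.018)&(z<.034)]
    print('pack',len(p),np.median(p,0).round(4),cv2.minAreaRect((p[:,:2]*1000).astype(np.float32)))
    k=w[(~dark)&(z>.215)&(z<.26)&(w[:,0]>g[:,0].max()+.02)]
    print('column top',len(k),np.median(k,0).round(4) if len(k) else 0)
E
```

```text
top bench z 0.005146606706175363
zhist [2741 2763  511    0    0    0    0   13  389   13   10   12   59    8
  199    0]
grip 184 [ 0.519 -0.205  0.192] [ 0.644 -0.186  0.272]
grip top 0.2695795330090461 [ 0.5468 -0.1965  0.2675] ((547.0487670898438, -197.0740966796875), (55.497169494628906, 15.29719352722168), 0.03987983986735344)
pack 531 [ 0.5474 -0.1764  0.0239] ((586.2525634765625, -190.64276123046875), (83.19338989257812, 136.82528686523438), 86.62174987792969)
column top 0 0
side bench z -1.5318740069075953e-05
zhist [3679 4460 2990  133  152   67   34  287  609   84   94   96  115  170
  190    0]
grip 342 [ 0.516 -0.209  0.218] [ 0.637 -0.19   0.27 ]
grip top 0.26807002939808433 [ 0.5427 -0.2012  0.266 ] ((543.8828125, -198.7606964111328), (17.152118682861328, 54.422969818115234), 88.9731216430664)
pack 2272 [ 0.7455 -0.0369  0.0237] ((683.4054565429688, -71.56187438964844), (393.99688720703125, 271.4541015625), 74.12116241455078)
column top 0 0
```

View pics/topc.png

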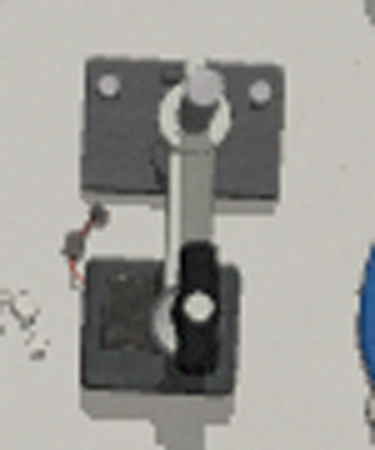

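View pics/sidec.png

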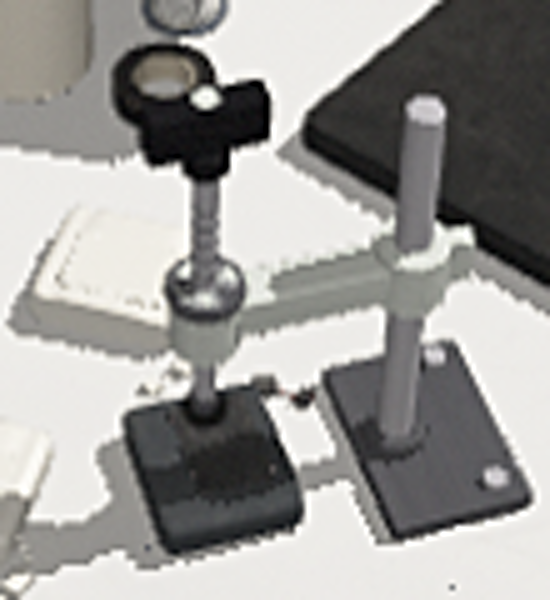

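```bash
cat >> h.py <<'E'
def ray(c,u,v,z):
    p=cv2.undistortPoints(np.array([[[u,v]]],float),np.array([[c['fx'],0,c['cx']],[0,c['fy'],c['cy']],[0,0,1.]]),np.array([c['k1'],0,0,0.]))[0,0]
    d=c['R'].T@np.r_[p,1]; o=-c['R'].T@c['t']; return o+d*(z-o[2])/d[2]
def rel(goal,yaw):  # goal TCP, tool-x heading (deg), tool down
    o=get_obs(); R=Ro.from_quat(o['ee_rot']); G=Ro.from_euler('z',yaw,degrees=True)*Ro.from_euler('x',np.pi)
    print('pos',o['position'].round(4),'dpos',R.inv().apply(np.array(goal)-o['position']).round(4),'turn',(R.inv()*G).as_rotvec().round(3))
E
python3 - <<'E'
from h import *
t=dict(np.load('top0.npz'));s=dict(np.load('side0.npz'))
print('column top',ray(t,341,156.8,.237),ray(s,290+425/5,180+108/5,.237))
print('knob top',ray(t,339.5,201,.270),ray(s,290+207/5,180+97/5,.270))
print('pack top corners',[ray(t,300+a/5,140+b/5,.026).round(3)[:2] for a,b in((85,260),(240,265),(235,392),(83,387))])
rel([.546,-.198,.40],0)
E
```

```text
column top [ 0.64722567 -0.20183984  0.237     ] [ 0.64525876 -0.20255445  0.237     ]
knob top [ 0.54665479 -0.19683726  0.27      ] [ 0.5462987  -0.19925242  0.27      ]
pack top corners [array([ 0.588, -0.149]), array([ 0.586, -0.233]), array([ 0.517, -0.231]), array([ 0.519, -0.148])]
pos [0.2586 0.5686 0.2416] dpos [-0.579  -0.5791 -0.1576] turn [-0.000e+00  2.000e-03  2.715e+00]
```

Units first: shifts go in shares of 0.5 m and turns go in shares of 2 pi rad. So -0.42 m / 0.5 = -0.84, -0.38 m / 0.5 = -0.76, 2.08 rad / 6.2832 = 0.331.

Request:
move_arm(
  plan=[
    {"delta_pos":[0,0,-0.12],"turn":[0,0,0.0159]},
    {"delta_pos":[-0.04,-0.04,-0.22],"turn":[0,0,0.0446]},
    {"delta_pos":[-0.12,-0.12,-0.26],"turn":[0,0,0.0732]},
    {"delta_pos":[-0.2,-0.2,-0.3],"turn":[0,0,0.1019]},
    {"delta_pos":[-0.28,-0.28,-0.316],"turn":[0,0,0.1305]},
    {"delta_pos":[-0.36,-0.36,-0.316],"turn":[0,0,0.1592]},
    {"delta_pos":[-0.44,-0.44,-0.316],"turn":[0,0,0.1878]},
    {"delta_pos":[-0.52,-0.52,-0.316],"turn":[0,0,0.2165]},
    {"delta_pos":[-0.6,-0.6,-0.316],"turn":[0,0,0.2451]},
    {"delta_pos":[-0.68,-0.68,-0.316],"turn":[0,0,0.2737]},
    {"delta_pos":[-0.76,-0.76,-0.316],"turn":[0,0,0.3024]},
    {"delta_pos":[-0.84,-0.84,-0.316],"turn":[0,0,0.331]},
  ],
)

```text
validation failed for argument at $.pl...
```

```bash
python3 - <<'E'
from h import *
o=get_obs(); print(o['clock'],o['joint_pos'].round(2),o['ee_rot'].round(3))
rel([.546,-.198,.40],-2)
E
```

```text
0.1 [-1.17  0.33 -0.06  1.46  0.02  1.35 -0.09] [ 0.212  0.977 -0.001 -0.   ]
pos [0.2586 0.5686 0.2416] dpos [-0.579  -0.5791 -0.1576] turn [-0.00e+00  2.00e-03  2.75e+00]
```

The call was refused, probably because "fingers" was missing from the rows. I'll add it.

Scaled: -0.42 m / 0.5 = -0.84, -0.06 m / 0.5 = -0.12, 2.08 rad / 6.2832 = 0.331.

Request:
move_arm(
  plan=[
    {"delta_pos":[0,0,-0.12],"turn":[0,0,0.0159],"fingers":0},
    {"delta_pos":[-0.04,-0.04,-0.22],"turn":[0,0,0.0446],"fingers":0},
    {"delta_pos":[-0.12,-0.12,-0.26],"turn":[0,0,0.0732],"fingers":0},
    {"delta_pos":[-0.2,-0.2,-0.3],"turn":[0,0,0.1019],"fingers":0},
    {"delta_pos":[-0.28,-0.28,-0.316],"turn":[0,0,0.1305],"fingers":0},
    {"delta_pos":[-0.36,-0.36,-0.316],"turn":[0,0,0.1592],"fingers":0},
    {"delta_pos":[-0.44,-0.44,-0.316],"turn":[0,0,0.1878],"fingers":0},
    {"delta_pos":[-0.52,-0.52,-0.316],"turn":[0,0,0.2165],"fingers":0},
    {"delta_pos":[-0.6,-0.6,-0.316],"turn":[0,0,0.2451],"fingers":0},
    {"delta_pos":[-0.68,-0.68,-0.316],"turn":[0,0,0.2737],"fingers":0},
    {"delta_pos":[-0.76,-0.76,-0.316],"turn":[0,0,0.3024],"fingers":0},
    {"delta_pos":[-0.84,-0.84,-0.316],"turn":[0,0,0.331],"fingers":0},
  ],
  force=40,
)

```text
clock: 1.6
position: [0.4673, 0.0109, 0.4002]
ee_rot: [0.951, 0.309, 0.0, -0.0]
ft_force: [0.6, 0.9, 0.4]
grip_width: 1.002
grasp_force: 0.0
```

```bash
python3 - <<'E'
from h import *
o=get_obs(); print(o['clock'],o['joint_pos'].round(2),o['ee_rot'].round(3))
rel([.546,-.198,.40],-2)
E
```

```text
1.6 [-0.66 -0.09  0.5   1.59  0.04  1.63 -1.1 ] [ 0.951  0.309  0.    -0.   ]
pos [0.4673 0.0109 0.4002] dpos [-5.930e-02  2.152e-01  1.000e-04] turn [-0.    -0.     0.664]
```

Scaled: 0.215 m / 0.5 = 0.43, 0.2 m / 0.5 = 0.4, 0.664 rad / 6.2832 = 0.1057.

Request:
move_arm(
  plan=[
    {"delta_pos":[-0.03,0.1,0],"turn":[0,0,0.0255],"fingers":0},
    {"delta_pos":[-0.06,0.2,0],"turn":[0,0,0.0525],"fingers":0},
    {"delta_pos":[-0.09,0.3,0],"turn":[0,0,0.0796],"fingers":0},
    {"delta_pos":[-0.11,0.4,0],"turn":[0,0,0.105],"fingers":0},
    {"delta_pos":[-0.118,0.43,0],"turn":[0,0,0.1057],"fingers":0},
    {"delta_pos":[-0.118,0.43,0],"turn":[0,0,0.1057],"fingers":0},
    {"delta_pos":[-0.118,0.43,0],"turn":[0,0,0.1057],"fingers":0},
  ],
)

```text
clock: 2.48
position: [0.5472, -0.1939, 0.4003]
ee_rot: [1.0, -0.013, -0.0, -0.0]
ft_force: [-0.4, 0.7, 0.1]
grip_width: 1.001
grasp_force: 0.0
```

```bash
python3 - <<'E'
from h import *
o=get_obs(); c=camera('wrist'); print(o['clock'],o['joint_pos'].round(2))
T=c['tool_from_camera']; R=Ro.from_quat(o['ee_rot']).as_matrix()@T[:3,:3]; p=o['position']+Ro.from_quat(o['ee_rot']).apply(T[:3,3])
c['R']=R.T; c['t']=-R.T@p
np.savez('w.npz',**c); cv2.imwrite('pics/w.png',c['color'][...,::-1])
W=cloud(c).reshape(-1,3); col=c['color'].reshape(-1,3).astype(int)
near=np.hypot(W[:,0]-.546,W[:,1]+.198)<.045
g=W[near&(W[:,2]>.24)&(W[:,2]<.29)&(col.max(1)<90)]
print(len(g),np.percentile(g[:,2],[5,50,95]).round(4)); t=g[g[:,2]>np.median(g[:,2])-.004]
print(t.mean(0).round(4),cv2.minAreaRect((t[:,:2]*1000).astype(np.float32)))
k=W[near&(W[:,2]>.24)&(col.min(1)>120)]; print('knob',len(k),np.median(k,0) if len(k) else '')
p=W[(np.hypot(W[:,0]-.552,W[:,1]+.19)<.06)&(W[:,2]>.015)&(W[:,2]<.035)]; print('pack z',np.median(p[:,2]))
b=W[(col.min(1)>190)&(abs(W[:,2])<.012)]; print('bench',np.median(b[:,2]))
rel([.546,-.198,.26],-2)
E
```

```text
2.475 [-0.36  0.24  0.78  1.33 -0.17  1.64 -1.2 ]
830 [0.2522 0.2687 0.2702]
[ 0.5482 -0.1972  0.2686] ((546.5946655273438, -197.26011657714844), (15.798081398010254, 55.72218322753906), 89.95191955566406)
knob 109 [ 0.54670006 -0.19750213  0.27029665]
pack z 0.024762102473421917
bench nan
pos [ 0.5472 -0.1937  0.4004] dpos [-0.0011  0.0044  0.1404] turn [-0.001 -0.     0.009]
  return _methods._mean(a, axis=axis, dtype=dtype,
  ret = ret.dtype.type(ret / rcount)
```

View pics/w.png

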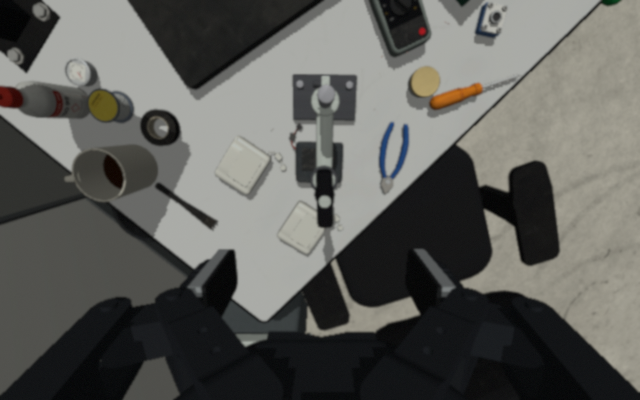

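The wrist view shows the grip at (325,197) and puts its centre at (0.5465, -0.1975, 0.255). That agrees with the top and side cameras. Now I go down and grip.

Scaled: 0.144 m / 0.5 = 0.288, 0.13 m / 0.5 = 0.26.

Request:
move_arm(
  plan=[
    {"delta_pos":[-0.002,0.008,0.08],"turn":[0,0,0],"fingers":0},
    {"delta_pos":[-0.002,0.008,0.16],"turn":[0,0,0],"fingers":0.2},
    {"delta_pos":[-0.002,0.008,0.22],"turn":[0,0,0],"fingers":0.3},
    {"delta_pos":[-0.002,0.008,0.26],"turn":[0,0,0],"fingers":0.4},
    {"delta_pos":[-0.002,0.008,0.288],"turn":[0,0,0],"fingers":0.4},
    {"delta_pos":[-0.002,0.008,0.288],"turn":[0,0,0],"fingers":0.4},
    {"delta_pos":[-0.002,0.008,0.288],"turn":[0,0,0],"fingers":0.4},
    {"delta_pos":[-0.002,0.008,0.288],"turn":[0,0,0],"fingers":0.4},
  ],
)

```text
clock: 3.52
position: [0.5464, -0.1994, 0.2571]
ee_rot: [1.0, -0.015, 0.001, 0.0]
ft_force: [-0.7, -0.2, -0.2]
grip_width: 0.601
grasp_force: 0.0
```

```bash
python3 - <<'E'
from h import *
c=camera('side'); cv2.imwrite('pics/s1.png',cv2.resize(c['color'][120:310,250:420,::-1],None,fx=3,fy=3))
rel([.5465,-.1975,.256],-1.5)
E
```

```text
pos [ 0.5464 -0.1994  0.257 ] dpos [ 0.0001 -0.0019  0.001 ] turn [ 0.    -0.001 -0.003]
```

View pics/s1.png

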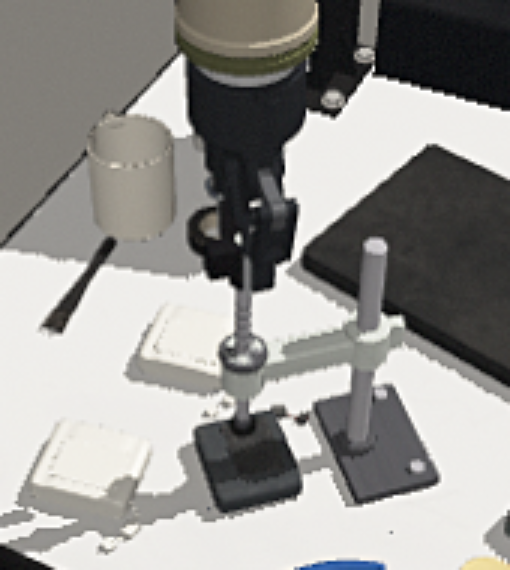

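The crop shows the fingers astride the grip at (245,240). I shift 2 mm to centre it and close.

Scaled: -0.002 m / 0.5 = -0.004, 0.001 m / 0.5 = 0.002.

Request:
move_arm(
  plan=[
    {"delta_pos":[0,-0.004,0.002],"turn":[0,0,0],"fingers":0.6},
    {"delta_pos":[0,-0.004,0.002],"turn":[0,0,0],"fingers":1},
    {"delta_pos":[0,-0.004,0.002],"turn":[0,0,0],"fingers":1},
    {"delta_pos":[0,-0.004,0.002],"turn":[0,0,0],"fingers":1},
    {"delta_pos":[0,-0.004,0.002],"turn":[0,0,0],"fingers":1},
    {"delta_pos":[0,-0.004,0.002],"turn":[0,0,0],"fingers":1},
  ],
  force=40,
)

```text
clock: 4.32
position: [0.5462, -0.1971, 0.2552]
ee_rot: [1.0, -0.014, -0.0, -0.0]
ft_force: [1.1, 1.5, -0.8]
grip_width: 0.18
grasp_force: 42.2
```

```bash
python3 - <<'E'
from h import *
o=get_obs(); print(o['torque'].round(2)); rel([.5465,-.1975,.256],0)
E
```

```text
[ 0.39 -0.14 -0.02]
pos [ 0.5462 -0.1971  0.2552] dpos [ 0.0003  0.0004 -0.0008] turn [-0.     0.    -0.029]
```

Gripped: the opening is 15.3 mm. Now I turn counter-clockwise, which is negative about the tool's z.

Scaled: -1.17 rad / 6.2832 = -0.1862.

Request:
move_arm(
  plan=[
    {"delta_pos":[0,0,0],"turn":[0,0,-0.0191],"fingers":1},
    {"delta_pos":[0,0,0],"turn":[0,0,-0.0414],"fingers":1},
    {"delta_pos":[0,0,0],"turn":[0,0,-0.0637],"fingers":1},
    {"delta_pos":[0,0,0],"turn":[0,0,-0.0859],"fingers":1},
    {"delta_pos":[0,0,0],"turn":[0,0,-0.1082],"fingers":1},
    {"delta_pos":[0,0,0],"turn":[0,0,-0.1305],"fingers":1},
    {"delta_pos":[0,0,0],"turn":[0,0,-0.1528],"fingers":1},
    {"delta_pos":[0,0,0],"turn":[0,0,-0.1719],"fingers":1},
    {"delta_pos":[0,0,0],"turn":[0,0,-0.1862],"fingers":1},
    {"delta_pos":[0,0,0],"turn":[0,0,-0.1862],"fingers":1},
    {"delta_pos":[0,0,0],"turn":[0,0,-0.1862],"fingers":1},
    {"delta_pos":[0,0,0],"turn":[0,0,-0.1862],"fingers":1},
  ],
  force=60,
)

```text
clock: 5.82
position: [0.546, -0.1959, 0.2551]
ee_rot: [0.841, 0.541, 0.0, -0.001]
ft_force: [-1.1, 6.2, 0.9]
grip_width: 0.171
grasp_force: 63.1
```

```bash
python3 - <<'E'
from h import *
o=get_obs(); print(o['torque'].round(2),o['ft_force'].round(1),o['joint_pos'].round(2)); rel([.5465,-.1975,.256],0)
E
```

```text
[1.13 0.31 0.03] [-1.1  6.2  0.9] [-0.23  0.25  0.59  1.59 -0.14  1.35 -0.05]
pos [ 0.546  -0.1959  0.2551] dpos [-0.0012  0.0011 -0.0009] turn [-0.002 -0.     1.142]
```

Scaled: 0.03 m / 0.5 = 0.06, 0.028 m / 0.5 = 0.056.

Request:
move_arm(
  plan=[
    {"delta_pos":[0.002,-0.002,0.008],"turn":[0,0,0],"fingers":1},
    {"delta_pos":[0.002,-0.002,0.018],"turn":[0,0,0],"fingers":1},
    {"delta_pos":[0.002,-0.002,0.028],"turn":[0,0,0],"fingers":1},
    {"delta_pos":[0.002,-0.002,0.038],"turn":[0,0,0],"fingers":1},
    {"delta_pos":[0.002,-0.002,0.048],"turn":[0,0,0],"fingers":1},
    {"delta_pos":[0.002,-0.002,0.056],"turn":[0,0,0],"fingers":1},
    {"delta_pos":[0.002,-0.002,0.06],"turn":[0,0,0],"fingers":1},
    {"delta_pos":[0.002,-0.002,0.06],"turn":[0,0,0],"fingers":1},
    {"delta_pos":[0.002,-0.002,0.06],"turn":[0,0,0],"fingers":1},
  ],
)

```text
clock: 6.95
position: [0.5457, -0.1958, 0.2249]
ee_rot: [0.842, 0.54, -0.0, -0.0]
ft_force: [3.6, 3.7, -3.5]
grip_width: 0.174
grasp_force: 62.5
```

```bash
python3 - <<'E'
from h import *
o=get_obs(); print(o['torque'].round(2),o['ft_force'].round(1)); c=camera('side'); cv2.imwrite('pics/s2.png',cv2.resize(c['color'][200:300,290:390,::-1],None,fx=5,fy=5,interpolation=cv2.INTER_CUBIC))
E
```

```text
[ 0.66 -0.81  0.03] [ 3.6  3.7 -3.5]
```

View pics/s2.png

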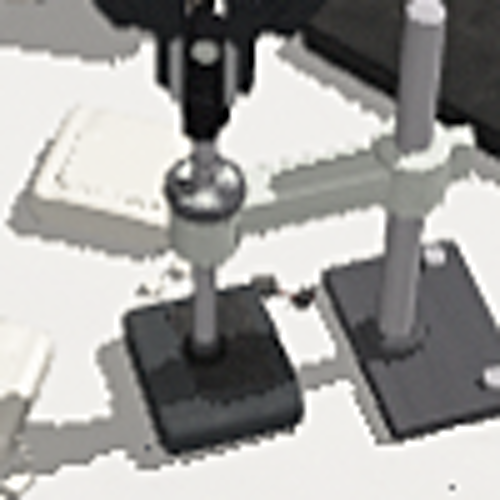

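The foot has moved down with the grip and is at (205,345) in the crop. I go on in small steps.

Request:
move_arm(
  plan=[
    {"delta_pos":[0,0,0.004],"turn":[0,0,0],"fingers":1},
    {"delta_pos":[0,0,0.008],"turn":[0,0,0],"fingers":1},
    {"delta_pos":[0,0,0.012],"turn":[0,0,0],"fingers":1},
    {"delta_pos":[0,0,0.014],"turn":[0,0,0],"fingers":1},
    {"delta_pos":[0,0,0.014],"turn":[0,0,0],"fingers":1},
    {"delta_pos":[0,0,0.014],"turn":[0,0,0],"fingers":1},
  ],
)

```text
clock: 7.75
position: [0.5457, -0.1958, 0.2182]
ee_rot: [0.842, 0.54, 0.0, -0.0]
ft_force: [2.6, 3.9, -0.9]
grip_width: 0.173
grasp_force: 62.9
```

Scaled: 0.001 m / 0.5 = 0.002.

Request:
move_arm(
  plan=[
    {"delta_pos":[0,0,0.002],"turn":[0,0,0],"fingers":1},
    {"delta_pos":[0,0,0.002],"turn":[0,0,0],"fingers":1},
    {"delta_pos":[0,0,0.002],"turn":[0,0,0],"fingers":1},
  ],
)

```text
clock: 8.12
position: [0.5457, -0.1958, 0.2172]
ee_rot: [0.842, 0.54, 0.0, -0.0]
ft_force: [2.3, 4.2, -0.5]
grip_width: 0.174
grasp_force: 63.0
```

Request:
move_arm(
  plan=[
    {"delta_pos":[0,0,0.002],"turn":[0,0,0],"fingers":1},
    {"delta_pos":[0,0,0.002],"turn":[0,0,0],"fingers":1},
    {"delta_pos":[0,0,0.002],"turn":[0,0,0],"fingers":1},
  ],
)

```text
clock: 8.5
position: [0.5457, -0.1958, 0.2162]
ee_rot: [0.842, 0.54, 0.0, -0.0]
ft_force: [2.6, 4.7, -0.2]
grip_width: 0.175
grasp_force: 63.0
```

Scaled: 0.001 m / 0.5 = 0.002.

Request:
move_arm(
  plan=[
    {"delta_pos":[0,0,0.002],"turn":[0,0,0],"fingers":1},
    {"delta_pos":[0,0,0.002],"turn":[0,0,0],"fingers":1},
    {"delta_pos":[0,0,0.002],"turn":[0,0,0],"fingers":1},
  ],
)

```text
clock: 8.88
position: [0.5457, -0.1958, 0.2152]
ee_rot: [0.842, 0.54, 0.0, -0.0]
ft_force: [2.8, 3.6, 0.1]
grip_width: 0.177
grasp_force: 63.0
```

Scaled: 0.0005 m / 0.5 = 0.001.

Request:
move_arm(
  plan=[
    {"delta_pos":[0,0,0.001],"turn":[0,0,0],"fingers":1},
    {"delta_pos":[0,0,0.001],"turn":[0,0,0],"fingers":1},
    {"delta_pos":[0,0,0.001],"turn":[0,0,0],"fingers":1},
  ],
)

```text
clock: 9.25
position: [0.5457, -0.1959, 0.2148]
ee_rot: [0.842, 0.54, 0.0, -0.0]
ft_force: [2.9, 4.3, 0.9]
grip_width: 0.172
grasp_force: 63.2
```

Scaled: 0.0005 m / 0.5 = 0.001.

Request:
move_arm(
  plan=[
    {"delta_pos":[0,0,0.001],"turn":[0,0,0],"fingers":1},
    {"delta_pos":[0,0,0.001],"turn":[0,0,0],"fingers":1},
    {"delta_pos":[0,0,0.001],"turn":[0,0,0],"fingers":1},
  ],
)

```text
clock: 9.62
position: [0.5458, -0.1958, 0.2146]
ee_rot: [0.842, 0.54, 0.0, 0.0]
ft_force: [1.0, 5.0, 2.5]
grip_width: 0.17
grasp_force: 63.4
```

Scaled: 0.0005 m / 0.5 = 0.001.

Request:
move_arm(
  plan=[
    {"delta_pos":[0,0,0.001],"turn":[0,0,0],"fingers":1},
    {"delta_pos":[0,0,0.001],"turn":[0,0,0],"fingers":1},
    {"delta_pos":[0,0,0.001],"turn":[0,0,0],"fingers":1},
  ],
)

```text
clock: 10.0
position: [0.5458, -0.1959, 0.2143]
ee_rot: [0.842, 0.54, 0.0, 0.0]
ft_force: [0.9, 5.0, 4.6]
grip_width: 0.172
grasp_force: 63.7
```

Request:
move_arm(
  plan=[
    {"delta_pos":[0,0,0.001],"turn":[0,0,0],"fingers":1},
    {"delta_pos":[0,0,0.001],"turn":[0,0,0],"fingers":1},
    {"delta_pos":[0,0,0.001],"turn":[0,0,0],"fingers":1},
  ],
)

```text
clock: 10.38
position: [0.5458, -0.1959, 0.214]
ee_rot: [0.842, 0.54, 0.0, 0.0]
ft_force: [1.3, 4.2, 6.5]
grip_width: 0.174
grasp_force: 64.0
```

Scaled: 0.001 m / 0.5 = 0.002, 0.0005 m / 0.5 = 0.001.

Request:
move_arm(
  plan=[
    {"delta_pos":[0,0,0.001],"turn":[0,0,0],"fingers":1},
    {"delta_pos":[0,0,0.002],"turn":[0,0,0],"fingers":1},
    {"delta_pos":[0,0,0.002],"turn":[0,0,0],"fingers":1},
    {"delta_pos":[0,0,0.002],"turn":[0,0,0],"fingers":1},
  ],
)

```text
clock: 10.88
position: [0.5459, -0.196, 0.2135]
ee_rot: [0.842, 0.54, 0.001, 0.0]
ft_force: [-1.0, 6.3, 9.7]
grip_width: 0.172
grasp_force: 64.5
```

```bash
python3 - <<'E'
from h import *
o=get_obs(); print(o['torque'].round(2),o['ft_force'].round(1)); rel([.5465,-.1975,.2137],0)
E
```

```text
[ 1.18  0.33 -0.01] [-1.   6.3  9.7]
pos [ 0.5459 -0.196   0.2135] dpos [-0.0012  0.0012 -0.0002] turn [ 0.000e+00 -1.000e-03  1.141e+00]
```

Pressing with about 9.7 N: the foot has 1.3 mm of compression from contact at z = 0.2148. Now I twist back clockwise.

Scaled: 1.19 rad / 6.2832 = 0.1894.

Request:
move_arm(
  plan=[
    {"delta_pos":[0,0,0],"turn":[0,0,0.0191],"fingers":1},
    {"delta_pos":[0,0,0],"turn":[0,0,0.0414],"fingers":1},
    {"delta_pos":[0,0,0],"turn":[0,0,0.0637],"fingers":1},
    {"delta_pos":[0,0,0],"turn":[0,0,0.0859],"fingers":1},
    {"delta_pos":[0,0,0],"turn":[0,0,0.1082],"fingers":1},
    {"delta_pos":[0,0,0],"turn":[0,0,0.1305],"fingers":1},
    {"delta_pos":[0,0,0],"turn":[0,0,0.1528],"fingers":1},
    {"delta_pos":[0,0,0],"turn":[0,0,0.1719],"fingers":1},
    {"delta_pos":[0,0,0],"turn":[0,0,0.1846],"fingers":1},
    {"delta_pos":[0,0,0],"turn":[0,0,0.1894],"fingers":1},
    {"delta_pos":[0,0,0],"turn":[0,0,0.1894],"fingers":1},
    {"delta_pos":[0,0,0],"turn":[0,0,0.1894],"fingers":1},
  ],
)

```text
clock: 12.38
position: [0.5461, -0.1969, 0.2135]
ee_rot: [1.0, -0.025, 0.001, 0.0]
ft_force: [1.6, 2.7, 8.1]
grip_width: 0.176
grasp_force: 64.1
```

```bash
python3 - <<'E'
from h import *
o=get_obs(); print(o['torque'].round(2),o['ft_force'].round(1)); rel([.5465,-.1975,.2137],0)
E
```

```text
[ 0.54 -0.21 -0.04] [1.6 2.7 8.1]
pos [ 0.5461 -0.1969  0.2135] dpos [ 0.0004  0.0006 -0.0002] turn [ 0.001 -0.002 -0.05 ]
```

Scaled: 0.05 rad / 6.2832 = 0.008.

Request:
move_arm(
  plan=[
    {"delta_pos":[0,0,0],"turn":[0,0,0.008],"fingers":1},
    {"delta_pos":[0,0,0],"turn":[0,0,0.008],"fingers":1},
    {"delta_pos":[0,0,0],"turn":[0,0,0.008],"fingers":1},
  ],
)

```text
clock: 12.75
position: [0.5462, -0.1968, 0.2136]
ee_rot: [0.999, -0.049, 0.001, 0.001]
ft_force: [0.1, 1.6, 8.0]
grip_width: 0.173
grasp_force: 79.9
```

```bash
python3 - <<'E'
from h import *
o=get_obs(); print(o['torque'].round(2),o['ft_force'].round(1)); rel([.5465,-.1975,.2137],0)
E
```

```text
[ 0.27 -0.03  1.69] [0.1 1.6 8. ]
pos [ 0.5462 -0.1968  0.2136] dpos [ 0.0004  0.0006 -0.0001] turn [ 0.002 -0.002 -0.097]
```

A moment of 1.7 N m shows the stop is reached. I ease back, release and look.

Scaled: -0.15 m / 0.5 = -0.3, -0.1 m / 0.5 = -0.2, -0.045 rad / 6.2832 = -0.0072.

Request:
move_arm(
  plan=[
    {"delta_pos":[0,0,0],"turn":[0,0,-0.0072],"fingers":1},
    {"delta_pos":[0,0,0],"turn":[0,0,-0.0072],"fingers":1},
    {"delta_pos":[0,0,0],"turn":[0,0,-0.0072],"fingers":0.7},
    {"delta_pos":[0,0,0],"turn":[0,0,-0.0072],"fingers":0.5},
    {"delta_pos":[0,0,0],"turn":[0,0,-0.0072],"fingers":0.4},
    {"delta_pos":[0,0,0],"turn":[0,0,-0.0072],"fingers":0.4},
    {"delta_pos":[0,0,-0.04],"turn":[0,0,-0.0072],"fingers":0.4},
    {"delta_pos":[0,0,-0.1],"turn":[0,0,-0.0072],"fingers":0.4},
    {"delta_pos":[0,0,-0.2],"turn":[0,0,-0.0072],"fingers":0.4},
    {"delta_pos":[0,0,-0.3],"turn":[0,0,-0.0072],"fingers":0.4},
    {"delta_pos":[0,0,-0.3],"turn":[0,0,-0.0072],"fingers":0.4},
    {"delta_pos":[0,0,-0.3],"turn":[0,0,-0.0072],"fingers":0.4},
  ],
)

```text
clock: 14.25
position: [0.5455, -0.1959, 0.3615]
ee_rot: [1.0, -0.027, -0.0, -0.0]
ft_force: [0.2, -0.5, -0.5]
grip_width: 0.601
grasp_force: 0.0
```

```bash
python3 - <<'E'
from h import *
o=get_obs(); c=camera('wrist'); print(o['ft_force'].round(1))
T=c['tool_from_camera']; R=Ro.from_quat(o['ee_rot']).as_matrix()@T[:3,:3]; p=o['position']+Ro.from_quat(o['ee_rot']).apply(T[:3,3])
c['R']=R.T; c['t']=-R.T@p
W=cloud(c).reshape(-1,3); col=c['color'].reshape(-1,3).astype(int)
near=np.hypot(W[:,0]-.546,W[:,1]+.198)<.045
g=W[near&(W[:,2]>.2)&(W[:,2]<.26)&(col.max(1)<90)]
print(len(g)); t=g[g[:,2]>np.median(g[:,2])-.004]
print(np.median(t,0).round(4),cv2.minAreaRect((t[:,:2]*1000).astype(np.float32)))
s=camera('side'); cv2.imwrite('pics/s3.png',cv2.resize(s['color'][200:300,290:390,::-1],None,fx=5,fy=5,interpolation=cv2.INTER_CUBIC))
a=np.load('side0.npz')['color'][250:300,300:360].astype(int); b=s['color'][250:300,300:360].astype(int); print('pack area diff px',(abs(a-b).max(2)>40).sum())
E
```

```text
[ 0.2 -0.5 -0.5]
819
[ 0.5525 -0.1974  0.2273] ((546.9708251953125, -196.98863220214844), (15.440679550170898, 54.72022247314453), 87.3597640991211)
pack area diff px 84
```

View pics/s3.png

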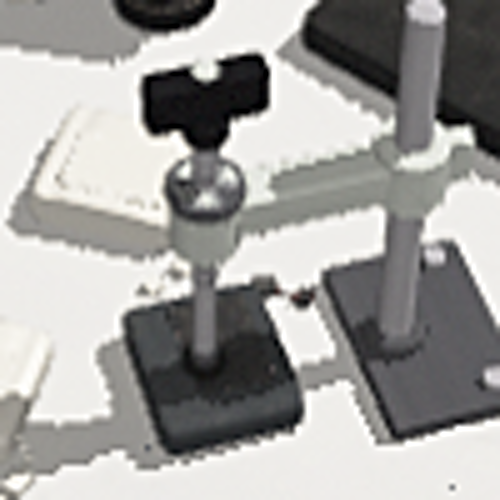

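The grip sits 41 mm lower with its bar at -2.6°, in line with the bracket's arm, so the rod is locked. The foot is on the pack at (205,360) and the pack hasn't moved.

```bash
python3 -c "from workcell import hand_in; print(hand_in())"
```

```text
the job is handed in; nothing more can be done
None
```

The job is handed in, but no verdict came back. The rod is locked about 41 mm lower with its foot on the battery pack at roughly 10 N (estimated from wrist force and spring compression). The pack looks unmoved and the gripper is clear.

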